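# Turn the wax mould plate over on its pin bed

### The arm

A 7-joint arm with a two-finger parallel gripper is mounted at the origin on the work surface. World frame = base frame: x ahead of the robot, y to its left, z up, the work surface at z = 0. Lengths are in m, angles in rad, forces in N, time in s.
With the tool pointing down it reaches from about 0.425 to 0.925 m from the base axis. Payload 6.8 kg.
Tool frame: the origin (TCP) lies between the finger pads; the fingertips stand 22 mm ahead of it and the grasp point (between the pads) lies 3 mm ahead of it; z points along the fingers, y is the direction in which the jaws open and shut (so a half turn about z gives the same grasp; the last joint's range is limited). The gripper opens to 85 mm and grips with 20 to 120 N. Pads are 22 mm wide; open, the fingers measure 114 mm over their backs; the gripper's body (76 mm by 85 mm) begins 54 mm behind the grasp point. The pads swing forward as they close: fully open they stand 13 mm farther back than shut.
Start: joints at [-1.364, 0.477, 0.022, 1.555, -0.011, 1.109, -0.083], TCP at [0.209, 0.642, 0.253] pointing down, gripper open.
Joint ranges: [-2.96, 2.96], [-0.34, 2.1], [-1.41, 1.46], [0.24, 2.44], [-1.37, 4.51], [0.17, 1.92], [-2.96, 2.96]. Speed limits (rad/s): [2.39, 2.39, 3.14, 3.14, 3.14, 3.14, 3.14].

### API

Orientations are given as a unit quaternion [w, x, y, z].
In Python, from station import bot gives the robot as it stands. The module is installed in compiled form; this text tells all that it offers.
- The arm moves only by the tool drive_tool, never from a script. Its argument "series" is one flat list of numbers, 7 for each row, row after row: the opening, from -1 (shut) to 1 (fully open), then the shift along the tool's x, y, z in mm, then the turn, a rotation vector about the tool's x, y, z in rad. In form: [jaw, x, y, z, wx, wy, wz, jaw, x, y, z, wx, wy, wz, ...]. A call has 1 to 12 rows; each row shifts and turns the commanded pose from where the row before left it, along the tool's axes as they then stand; what a row does not reach is not made up. A row lasts 1/8 s, in which the tool goes at most 62.5 mm and 10.7 degrees, less where a joint would pass 70% of its speed; a pose out of reach is approached as far as the arm can. A call with a gripper value outside its range is refused whole. The fingers move at their own pace and stop on an object; "force" is the grip in N (left out, the last holds). Time passes only in rows, so rows that do not move let the fingers close. It gives the time, the measured TCP pose, the force and the opening at its end, in the units of the state.
- bot.get_obs(): the state, without advancing time (a new reading comes with each control period).
- bot.read_camera(name): name is "scene" or "side" or "wrist"; returns a dict with "pixels" (480x640x3 uint8, blue, green, red), "camera_matrix" (3x3 intrinsics, pixels), "rvec" (rotation vector, rad) and "tvec" (3), from world to camera coordinates, as OpenCV has them. Camera axes: x right, y down, z forward; pixel columns grow to the right and rows downward; lengths in m; the calibration is good to about 2 mm. The wrist camera is an equidistant fisheye: a pixel r from the principal point sees the ray r / f radians off the axis. A picture is of the moment at which its call begins. There is no depth.
- bot.hand_in(): hands the job in, once; it reports no verdict.
The state is a dict: "t": time; "q": joint angles; "joint_vel": joint speeds; "joint_torque": joint torques, N m; "eef_pos": TCP position; "tool_rot": TCP orientation; "contact_force": force on the tool from outside, world axes, zero at the start; "torque": the same for the moment, N m; "gripper_width": opening from 0.0 (shut) to 1.0 (fully open).
Only numpy, scipy, OpenCV 4.12 (cv2) and the standard library are available. Lean on these libraries where they do the work, as an engineer would, in place of code of your own. Each camera call takes 0.05 s, during which the arm holds its last target. There are 200 camera calls.

### The job

The reversible mould plate is sitting on the two pins of the iron bed with its plain side up. Take it off, turn it over (the slotted birch stand will hold it on end while you change your grip) and reseat it on the same two pins, fully home and flat, with the two round puck pockets up. Let go of it and leave the spatula, the wax puck and the warming plate where they are.

Things in the scene. Friction and masses are not known exactly. Their poses are not given: they have to be found in the camera images.
- plate_center (a point): Centre (half-way through the thickness) of the loose aluminium mould plate, 160 mm long (x axis), 56 wide (y axis), 14 thick (z axis), 0.3 to 0.5 kg. +z points out of the plain face with three engraved lines, up at the start. Two 12.4 mm pin holes go right through at x = -50 and +50, both at y = +14 mm: turned end over end (half a turn about y) it fits the pins again, turned by yaw only it does not.
- pocket_face (a point): Centre of the plate's other face, 7 mm from plate_center towards -z; same axes. It has two round puck pockets, 34 mm across and 6 mm deep, at x = -21 and +21 mm. It lies on the bed at the start and must be up at the end.
- bed_seat (a point): Middle of the flat top of the fixed iron pin bed, 50 mm above the counter, z up. The top is 120 mm (x axis) by 40 mm (y axis), so the plate overhangs it 20 mm at each end and 8 mm at each side. Its foot is 150 by 80 mm, 10 mm high. When the plate lies fully home, plate_center is 7 mm above this point and straight over it (the pins leave 1.2 mm play), their x axes parallel.
- pin_a (a point): Tip of one of the bed's two fixed steel pins, 10 mm thick, 12 mm high, tip bevelled; it stands at x = +50, y = +14 mm from bed_seat, in its axes.
- pin_b (a point): Tip of the other, equal pin, at x = -50, y = +14 mm from bed_seat.
- stand_slot (a point): Middle of the slot's floor in the fixed birch stand, 10 mm above the counter, z up. The slot is 17 mm wide (x axis), 62 long (y axis), 36 deep, bevelled to 21 mm wide in its top 6 mm. The block is 94 mm (y) by 53 (x), 46 high, its foot 100 by 70. The plate stands in it on end, width along y, upper end 170 mm above the counter, leaning up to 6 degrees.
- wax_puck: Bystander: loose round wax puck, 66 mm across, 26 mm high; origin at the centre of its underside. Must stay where it is.
- warmer: Bystander: loose round pewter warming plate, 160 mm across, 18 mm high, with a 60 mm birch handle along its x axis; origin at the centre of its underside. Must stay.
- spatula_grip (a point): Bystander: grip point of a loose birch spatula 190 mm long, lying flat along this frame's x axis. Must stay. Farther out to the robot's right, always centred on world x = 0.76, y = -0.47 m, stands a fixed cast-iron hand press, 250 mm high on a foot 130 by 170 mm.
Things that resemble listed ones, but are neither listed nor needed, are in the scene too. Of the things like the part that bears bed_seat, leave any that is pink, purple or turquoise; of the rest the smaller one is meant.

How it is judged:
By the outcome, as a careful person would: the job done as asked, in the order asked, and still so for the second after the job is handed in, with the robot touching nothing.
It also fails if it takes over 67 s, if anything falls off the work surface, if the arm or the gripper's body presses on something with over 40 N, if the wrist force passes 120 N, or if a joint passes its speed limit or range.

## Working session

There is one attempt and no reset: what is moved stays moved. The work goes in short steps, Python scripts to look and compute and a tool call to move; the robot and the scene stay as the last step left them, time stands still between calls to the robot, and variables do not carry over. Pictures are saved under pics/ and viewed, about 8 in all and at most 12, crops included, and the job is handed in when it is done.

Besides the shell and the picture viewer there is one more tool, called after "Call:" as name(argument=value, ...) on one line, values as JSON. drive_tool: Moves the arm, as the interface text tells. Its arguments: {"type":"object","properties":{"series":{"type":"array"},"force":{"type":"number"}},"required":["series"]}

```bash
mkdir -p pics
python3 - <<'E'
from station import bot
import cv2
for n in ("scene","side"):
    c=bot.read_camera(n); cv2.imwrite(f"pics/{n}0.png",c["pixels"]); print(n,c["camera_matrix"].tolist(),c["rvec"],c["tvec"])
o=bot.get_obs(); print(o)
E
```

```text
scene [[581.0393943544415, 0.0, 319.5239467863324], [0.0, 581.0393943544415, 238.95818396974758], [0.0, 0.0, 1.0]] [ 2.10141553  1.14632022 -0.48560432] [-0.25402386 -0.26551465  1.69573478]
side [[550.1619299684978, 0.0, 322.9582506134233], [0.0, 550.1619299684978, 239.77009396280062], [0.0, 0.0, 1.0]] [ 2.2756021  -0.11967009  0.046742  ] [-0.51413355  0.08885556  1.10548693]
{'t': 0.1, 'q': array([-1.36410733,  0.47772345,  0.02234921,  1.55634557, -0.01151907,
        1.10926133, -0.08307806]), 'joint_vel': array([-0.00029729, -0.00060335, -0.00014204, -0.00201964,  0.00134918,
       -0.00010694,  0.00010565]), 'joint_torque': array([ 4.12175810e-03, -5.97763717e+01,  1.61349222e+00, -2.81955868e+01,
        1.28276262e-02,  5.05156961e-03, -3.09691029e-05]), 'eef_pos': array([0.20884658, 0.64136942, 0.25242194]), 'tool_rot': array([-7.51639061e-05,  1.56731714e-01,  9.87640887e-01, -8.01317071e-04]), 'contact_force': array([-0.21883296, -0.26412381,  0.32930024]), 'torque': array([-0.01012224,  0.07251923, -0.01902919]), 'gripper_width': 1.002944138892342}
```

View pics/scene0.png

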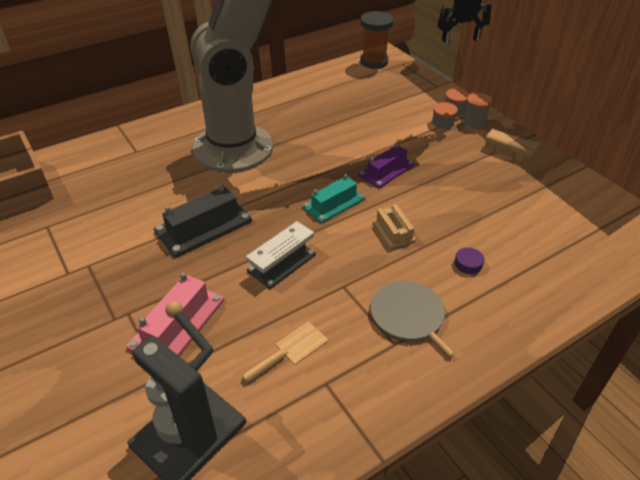

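View pics/side0.png

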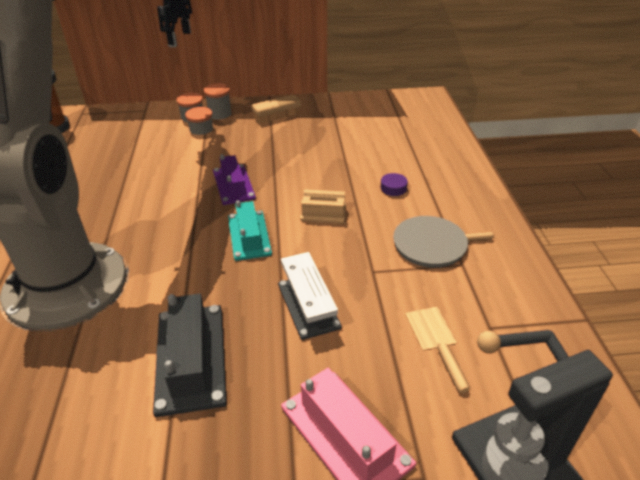

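The plate lies on the small dark bed at scene (281,250) / side (310,288). The slotted stand is at scene (395,226) / side (324,206). The pink, purple, turquoise and larger dark beds are decoys.

```bash
cat > h.py <<'E'
import numpy as np, cv2
from station import bot
class Cam:
    def __init__(s,n):
        c=bot.read_camera(n); s.n=n; s.im=c["pixels"]; s.K=np.array(c["camera_matrix"]); s.rv=np.array(c["rvec"],float); s.t=np.array(c["tvec"],float).ravel(); s.R=cv2.Rodrigues(s.rv)[0]; s.o=-s.R.T@s.t
    def ray(s,uv):
        p=np.atleast_2d(np.array(uv,float)); p=(p-s.K[:2,2])/s.K[0,0]
        if s.n=="wrist":
            r=np.linalg.norm(p,axis=1,keepdims=True)+1e-12; d=np.hstack([p/r*np.sin(r),np.cos(r)])
        else: d=np.hstack([p,np.ones((len(p),1))])
        return d@s.R
    def plane(s,uv,z):
        d=s.ray(uv); return s.o+d*((z-s.o[2])/d[:,2])[:,None]
    def proj(s,X):
        Y=np.atleast_2d(X)@s.R.T+s.t
        if s.n=="wrist":
            r=np.linalg.norm(Y[:,:2],axis=1,keepdims=True)+1e-12; th=np.arctan2(r[:,0],Y[:,2])[:,None]
            return Y[:,:2]/r*th*s.K[0,0]+s.K[:2,2]
        return (Y[:,:2]/Y[:,2:])*s.K[0,0]+s.K[:2,2]
def blob(m):
    n,l,st,_=cv2.connectedComponentsWithStats(m.astype(np.uint8)); i=1+np.argmax(st[1:,4]); return (l==i).astype(np.uint8)
E
cat > m1.py <<'E'
from h import *
crops=[]
for n,(pu,pv),(su,sv) in (("scene",(281,250),(395,226)),("side",(310,288),(324,206))):
    c=Cam(n); im=c.im
    hsv=cv2.cvtColor(im,cv2.COLOR_BGR2HSV); m=((hsv[...,1]<60)&(hsv[...,2]>150)).astype(np.uint8)
    w=np.zeros_like(m); w[pv-50:pv+50,pu-50:pu+50]=1
    b=blob(m*w); ct=max(cv2.findContours(b,0,1)[0],key=cv2.contourArea)[:,0].astype(float)
    P=c.plane(ct,.064)[:,:2]*1000
    r=cv2.minAreaRect(P.astype(np.float32)); print(n,r,cv2.boxPoints(r).tolist())
    for (u,v) in((pu,pv),(su,sv)): crops.append(cv2.resize(im[v-40:v+40,u-52:u+52],(400,300),interpolation=cv2.INTER_CUBIC))
cv2.imwrite("pics/crop1.png",np.vstack([np.hstack(crops[:2]),np.hstack(crops[2:])]))
E
python3 m1.py
```

```text
scene ((479.9336242675781, -112.89110565185547), (54.501708984375, 158.84190368652344), 13.632563591003418) [[434.7314147949219, -42.13053894042969], [472.1695861816406, -196.4974365234375], [525.1358642578125, -183.65167236328125], [487.6976623535156, -29.284774780273438]]
side ((476.47265625, -113.87505340576172), (58.409629821777344, 163.85987854003906), 13.587252616882324) [[428.83770751953125, -41.09902572631836], [467.3326416015625, -200.37301635742188], [524.1076049804688, -186.6510772705078], [485.6126708984375, -27.377090454101562]]
```

View pics/crop1.png

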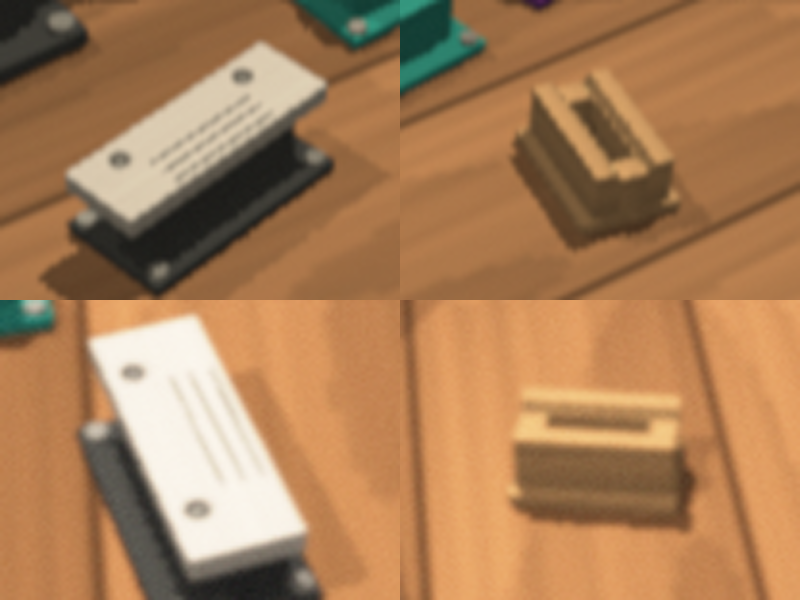

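The crop shows both plate holes on the robot-facing side, at scene about (292,230) and (260,252). The stand's slot runs roughly along world y in the side view.

Run:
```python
from h import *
s=Cam("scene"); d=Cam("side")
f=lambda pts,u,v,x0,y0: [(u-52+(x-x0)/3.846-.5,v-40+(y-y0)/3.75-.5) for x,y in pts]
for c,p in((s,f([(243,75),(119,159)],281,250,0,0)),(d,f([(133,372),(197,509)],310,288,0,300))):
    print(c.n,"holes",(c.plane(p,.064)*1000).round(1)[:,:2].tolist())
for c,p in((s,f([(535,85),(598,70),(672,160),(605,178)],395,226,400,0)),(d,f([(522,390),(680,397),(683,443),(515,440)],324,206,400,300))):
    P=c.plane(p,.046)[:,:2]*1000; print(c.n,"stand",P.round(1).tolist(),P.mean(0))
```

```text
scene holes [[452.3, -66.2], [476.2, -164.3]]
side holes [[451.3, -66.6], [475.0, -164.0]]
scene stand [[484.1, 160.9], [494.0, 204.2], [588.0, 188.6], [578.6, 143.5]] [536.18860431 174.29573308]
side stand [[492.8, 208.9], [586.0, 191.1], [581.6, 144.4], [484.9, 158.1]] [536.30387626 175.6061582 ]
```

```bash
cat > m2.py <<'E'
from h import *
c=Cam("side"); s=Cam("scene"); 
for cam in(c,s):
    hsv=cv2.cvtColor(cam.im,cv2.COLOR_BGR2HSV)
    for n,lo,hi in(("turq",75,95),("pink",165,178),("purple",130,158)):
        b=blob((hsv[...,0]>=lo)&(hsv[...,0]<=hi)&(hsv[...,1]>100)); ct=max(cv2.findContours(b,0,1)[0],key=cv2.contourArea)[:,0]
        P=cam.plane(ct,.0)[:,:2]*1000
        print(cam.n,n,"min",P.min(0).round(),"max",P.max(0).round())
E
python3 m2.py
cat > plan.py <<'E'
from h import *
from scipy.spatial.transform import Rotation as R
def q2R(q): return R.from_quat([q[1],q[2],q[3],q[0]])
BX=np.deg2rad(103.7); BED=np.array([.4777,-.1126])
SX=np.deg2rad(79.6); SLOT=np.array([.5362,.175])
def tool(az,lean):
    """jaw axis horizontal, normal to heading az (flip-plane horizontal dir); tool z = down rotated by lean towards heading az"""
    h=np.array([np.cos(az),np.sin(az),0]); z=-np.array([0,0,1.])*np.cos(lean)+h*np.sin(lean)
    y=-np.cross([0,0,1.],h); # jaw
    x=np.cross(y,z); return R.from_matrix(np.c_[x,y,z])
def rows(wps,pos=None,rot=None):
    """wps: (pos,rot,jaw,n); prints rounded rows, simulating from measured pose"""
    o=bot.get_obs(); p=np.array(o["eef_pos"]) if pos is None else pos; r=q2R(o["tool_rot"]) if rot is None else rot
    out=[]
    for P,T,j,n in wps:
        for i in range(n):
            k=n-i; d=r.inv().apply((np.array(P)-p)/k)*1000; w=(r.inv()*T).as_rotvec()/k
            d=d.round(1); w=w.round(3); out+= [j,*d,*w]
            p=p+r.apply(d)/1000; r=r*R.from_rotvec(w)
    print(len(out)//7,"rows:",[float(f"{v:.4g}") for v in out]); print("end",p.round(4)); return p,r
E
python3 - <<'E'
from plan import *
print(q2R(bot.get_obs()["tool_rot"]).as_matrix().round(3))
print(tool(BX,0).as_matrix().round(3))
E
```

```text
side turq min [318.  37.] max [409. 238.]
side pink min [ 448. -463.] max [ 608. -282.]
side purple min [275. 235.] max [376. 445.]
scene turq min [290.  35.] max [409. 209.]
scene pink min [ 399. -476.] max [ 585. -276.]
scene purple min [252. 235.] max [376. 417.]
[[-0.951  0.31  -0.   ]
 [ 0.31   0.951 -0.   ]
 [-0.    -0.    -1.   ]]
[[-0.237  0.972  0.   ]
 [ 0.972  0.237  0.   ]
 [ 0.     0.    -1.   ]]
```

Run:
```python
from plan import *
rows([([.50,.05,.36],tool(BX-.2,0),1,12)])
```

```text
12 rows: [1.0, -38.3, -39.4, -8.9, -0.0, 0.0, 0.101, 1.0, -42.1, -35.3, -8.9, -0.0, 0.0, 0.101, 1.0, -45.5, -30.9, -8.9, -0.0, 0.0, 0.101, 1.0, -48.3, -26.2, -8.9, -0.0, 0.0, 0.102, 1.0, -50.7, -21.1, -8.9, -0.0, 0.0, 0.101, 1.0, -52.6, -15.9, -8.9, -0.0, 0.0, 0.102, 1.0, -54.0, -10.4, -8.9, -0.0, 0.0, 0.101, 1.0, -54.7, -4.9, -8.9, -0.0, 0.0, 0.102, 1.0, -55.0, 0.7, -8.9, -0.0, 0.0, 0.101, 1.0, -54.6, 6.2, -8.9, -0.0, 0.0, 0.102, 1.0, -53.7, 11.7, -8.8, -0.0, 0.0, 0.101, 1.0, -52.2, 17.1, -8.9, -0.0, 0.0, 0.102]
end [0.5  0.05 0.36]
```

Call:
drive_tool(series=[1, -38, -39, -9, 0, 0, 0.1, 1, -42, -35, -9, 0, 0, 0.1, 1, -45, -31, -9, 0, 0, 0.1, 1, -48, -26, -9, 0, 0, 0.1, 1, -51, -21, -9, 0, 0, 0.1, 1, -53, -16, -9, 0, 0, 0.1, 1, -54, -10, -9, 0, 0, 0.1, 1, -55, -5, -9, 0, 0, 0.1, 1, -55, 1, -9, 0, 0, 0.1, 1, -55, 6, -9, 0, 0, 0.1, 1, -54, 12, -9, 0, 0, 0.1, 1, -52, 17, -9, 0, 0, 0.1])

```text
t: 1.9
eef_pos: [0.5054, 0.0509, 0.362]
tool_rot: [0.0, 0.688, 0.726, 0.001]
contact_force: [0.9, 0.6, -0.9]
gripper_width: 0.998
```

Run:
```python
from plan import *
o=bot.get_obs(); print(o["t"],o["eef_pos"],o["q"].round(3)); print(q2R(o["tool_rot"]).as_matrix().round(3))
c=Cam("wrist"); cv2.imwrite("pics/w1.png",c.im)
for n,X in(("bed",[*BED,.064]),("slot",[*SLOT,.046])): print(n,c.proj(X).round(1))
```

```text
1.9 [0.50535026 0.05087284 0.36197525] [-0.744  0.1    0.574  1.834 -0.058  1.222 -0.1  ]
[[-0.053  0.999  0.001]
 [ 0.999  0.053  0.001]
 [ 0.001  0.001 -1.   ]]
bed [[291.1 321.6]]
slot [[351.6  90.5]]
```

View pics/w1.png

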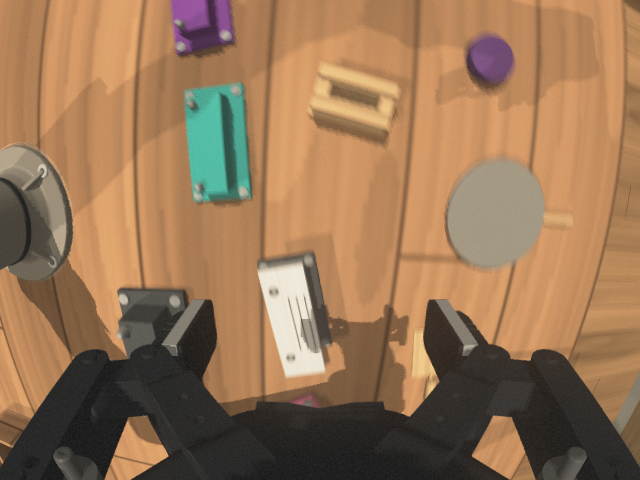

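The wrist view shows the plate around (292,315), with holes at (274,292) and (291,357). The stand is around (352,98) with its slot visible.

Run:
```python
from plan import *
im=cv2.imread("pics/w1.png")
a=cv2.resize(im[55:145,300:410],None,fx=5,fy=5,interpolation=cv2.INTER_CUBIC)
b=cv2.resize(im[245:385,250:340],None,fx=3.2143,fy=3.2143,interpolation=cv2.INTER_CUBIC)
b=b[:450]; print(a.shape,b.shape)
cv2.imwrite("pics/w1c.png",np.hstack([a[:,:505],b]))
```

```text
(450, 550, 3) (450, 289, 3)
```

View pics/w1c.png

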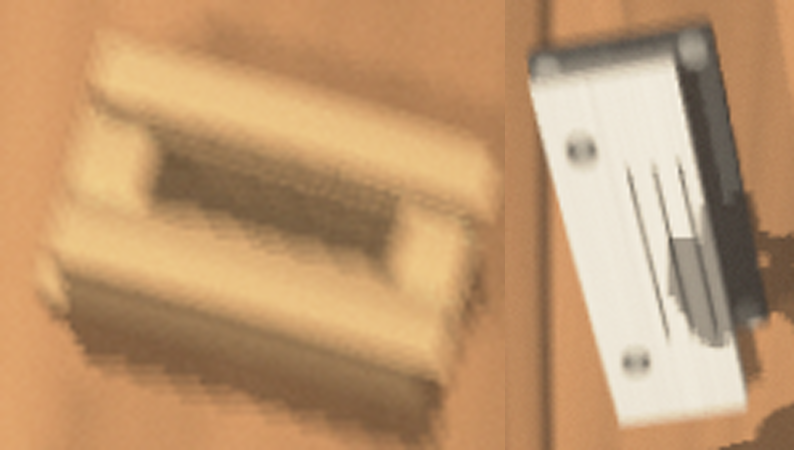

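Run:
```python
from plan import *
c=Cam("wrist")
H=[(250+(u-505)/3.2143-.3,245+v/3.2143-.3) for u,v in((581,150),(636,361))]
P=c.plane(H,.064)[:,:2]*1000; d=P[0]-P[1]; print("holes",P.round(1).tolist(),np.linalg.norm(d),np.degrees(np.arctan2(d[1],d[0])))
a=np.arctan2(d[1],d[0]); print("ctr",P.mean(0)-14*np.array([-np.sin(a),np.cos(a)]))
S=[(300+u/5-.4,55+v/5-.4) for u,v in((97,35),(497,160),(440,378),(58,262))]
P=c.plane(S,.046)[:,:2]*1000; print("stand",P.round(1).tolist(),P.mean(0)); 
d=(P[1]+P[2]-P[0]-P[3])/2; print(np.linalg.norm(d),np.degrees(np.arctan2(d[1],d[0])))
# slot floor region corners seen at top of slot end walls
S=[(300+u/5-.4,55+v/5-.4) for u,v in((150,165),(395,225))]
print(c.plane(S,.040)[:,:2]*1000)
for n in("scene","side"):
    pass
o=bot.get_obs()
```

```text
holes [[456.9, -79.9], [478.9, -178.0]] 100.50270937840897 102.6536139152666
ctr [ 481.52611513 -125.86384362]
stand [[503.0, 199.0], [598.0, 175.2], [586.9, 121.6], [496.1, 144.1]] [545.99758303 159.95019851]
95.7292871801289 -13.972999507237164
[[516.64457704 168.76602762]
 [575.25040554 157.91106699]]
```

Run:
```python
from plan import *
print(bot.get_obs()["eef_pos"])
c=Cam("wrist"); old=cv2.imread("pics/w1.png")
def track(pts):
    p,st,e=cv2.calcOpticalFlowPyrLK(cv2.cvtColor(old,6),cv2.cvtColor(c.im,6),np.float32(pts).reshape(-1,1,2),None,winSize=(25,25)); print("shift",(p[:,0]-pts).round(1).tolist(),st.ravel()); return p[:,0]
H=track([(250+(u-505)/3.2143-.3,245+v/3.2143-.3) for u,v in((581,150),(636,361))])
P=c.plane(H,.064)[:,:2]*1000; d=P[0]-P[1]; print("holes",P.round(1).tolist(),np.linalg.norm(d),np.degrees(np.arctan2(d[1],d[0])))
a=np.arctan2(d[1],d[0]); print("ctr",P.mean(0)-14*np.array([-np.sin(a),np.cos(a)]))
S=track([(300+u/5-.4,55+v/5-.4) for u,v in((97,35),(497,160),(440,378),(58,262))])
P=c.plane(S,.046)[:,:2]*1000; print("stand",P.round(1).tolist(),P.mean(0)); 
d=(P[1]+P[2]-P[0]-P[3])/2; print(np.linalg.norm(d),np.degrees(np.arctan2(d[1],d[0])))
```

```text
[0.50699676 0.04602496 0.36284971]
shift [[-1.7, -7.0], [-0.5, -6.3]] [1 1]
holes [[453.7, -67.2], [477.5, -163.9]] 99.59792317183344 103.84020734726246
ctr [ 479.2112425  -112.16126053]
shift [[-5.2, -6.9], [-5.0, -9.1], [-4.5, -10.0], [-4.9, -8.4]] [1 1 1 1]
stand [[494.3, 210.3], [589.1, 189.2], [578.7, 136.7], [487.9, 156.9]] [537.5038671  173.28225737]
95.0438772541749 -12.550399245251663
```

```bash
sed -i 's/^BX=.*/BX=np.deg2rad(103.75); BED=np.array([.4782,-.1124])/; s/^SX=.*/SX=np.deg2rad(79.5); SLOT=np.array([.5367,.1744])/' plan.py
cat >> plan.py <<'E'
D=np.deg2rad
def at(az,lean,g,back=0):
    T=tool(az,lean); return np.array(g)-back*T.as_matrix()[:,2],T
def hd(az): return np.array([np.cos(az),np.sin(az)])
E
python3 - <<'E'
from plan import *
g=[*(BED+.03*hd(BX)),.057]
p,r=rows([(*at(BX,D(-45),g,.12),1,8)])
p,r=rows([(*at(BX,D(-45),g,0),1,6)],p,r)
E
```

```text
8 rows: [1.0, -5.9, -7.2, 27.5, -0.009, -0.098, -0.023, 1.0, -3.0, -7.6, 27.9, -0.009, -0.098, -0.023, 1.0, -0.1, -7.8, 28.0, -0.009, -0.098, -0.023, 1.0, 2.8, -8.1, 27.8, -0.009, -0.098, -0.022, 1.0, 5.7, -8.2, 27.3, -0.009, -0.098, -0.022, 1.0, 8.5, -8.3, 26.5, -0.009, -0.098, -0.023, 1.0, 11.2, -8.3, 25.4, -0.009, -0.097, -0.022, 1.0, 13.8, -8.3, 24.2, -0.01, -0.098, -0.023]
end [ 0.4509 -0.0008  0.1418]
6 rows: [1.0, 0.0, -0.0, 20.0, -0.0, 0.0, 0.0, 1.0, 0.0, -0.0, 20.0, -0.0, 0.0, 0.0, 1.0, 0.0, -0.0, 20.0, -0.0, 0.0, 0.0, 1.0, 0.0, -0.0, 20.0, -0.0, 0.0, 0.0, 1.0, 0.0, -0.0, 20.0, -0.0, 0.0, 0.0, 1.0, 0.0, -0.0, 20.0, -0.0, 0.0, 0.0]
end [ 0.4711 -0.0833  0.057 ]
```

Call:
drive_tool(series=[1, -6, -7, 27.5, -0.009, -0.098, -0.023, 1, -3, -7.6, 28, -0.009, -0.098, -0.023, 1, 0, -7.8, 28, -0.009, -0.098, -0.023, 1, 2.8, -8, 28, -0.009, -0.098, -0.022, 1, 5.7, -8.2, 27.3, -0.009, -0.098, -0.022, 1, 8.5, -8.3, 26.5, -0.009, -0.098, -0.023, 1, 11.2, -8.3, 25.4, -0.009, -0.097, -0.022, 1, 13.8, -8.3, 24.2, -0.01, -0.098, -0.023, 1, 0, 0, 0, 0, 0, 0, 1, 0, 0, 0, 0, 0, 0, 1, 0, 0, 0, 0, 0, 0])

```text
t: 3.42
eef_pos: [0.4511, 0.0023, 0.1421]
tool_rot: [0.301, 0.569, 0.729, -0.234]
contact_force: [0.6, -0.0, -0.9]
gripper_width: 1.002
```

Run:
```python
from plan import *
o=bot.get_obs(); print(o["eef_pos"].round(4),o["q"].round(3))
g=[*(BED+.03*hd(BX)),.057]
P,T=at(BX,D(-45),g,.12); print(P,(T.inv()*q2R(o["tool_rot"])).as_rotvec().round(4))
rows([(*at(BX,D(-45),g,0),1,6)])
```

```text
[0.4511 0.0023 0.1421] [-1.065  0.499  0.542  2.255  0.684  0.84  -0.866]
[ 0.45090111 -0.00083863  0.14185281] [-0.0047  0.0032 -0.0027]
6 rows: [1.0, -0.4, -0.3, 20.4, 0.001, -0.001, 0.0, 1.0, -0.4, -0.2, 20.4, 0.001, -0.0, 0.001, 1.0, -0.4, -0.2, 20.4, 0.001, -0.001, 0.0, 1.0, -0.3, -0.2, 20.3, 0.001, -0.0, 0.001, 1.0, -0.3, -0.2, 20.4, 0.0, -0.001, 0.0, 1.0, -0.4, -0.2, 20.3, 0.001, -0.0, 0.001]
end [ 0.471  -0.0833  0.0571]
```

Call:
drive_tool(series=[1, -0.4, -0.3, 20.4, 0.001, 0, 0, 1, -0.4, -0.2, 20.4, 0.001, 0, 0, 1, -0.4, -0.2, 20.4, 0.001, -0.001, 0, 1, -0.3, -0.2, 20.3, 0.001, 0, 0.001, 1, -0.3, -0.2, 20.4, 0, -0.001, 0, 1, -0.4, -0.2, 20.3, 0.001, 0, 0.001, 1, 0, 0, 0, 0, 0, 0, -1, 0, 0, 0, 0, 0, 0, -1, 0, 0, 0, 0, 0, 0, -1, 0, 0, 0, 0, 0, 0, -1, 0, 0, 0, 0, 0, 0, -1, 0, 0, 0, 0, 0, 0], force=80)

```text
t: 4.92
eef_pos: [0.4712, -0.0826, 0.0569]
tool_rot: [0.301, 0.569, 0.728, -0.237]
contact_force: [1.5, 3.2, 5.5]
gripper_width: 0.644
```

Run:
```python
from plan import *
o=bot.get_obs(); print(o["eef_pos"].round(4),o["q"].round(3))
p,r=rows([(o["eef_pos"]+[0,0,.02],q2R(o["tool_rot"]),-1,5)])
```

```text
[ 0.4712 -0.0826  0.0569] [-0.92   0.737  0.603  2.298  0.85   0.517 -0.984]
5 rows: [-1.0, -2.8, -0.0, -2.8, 0.0, 0.0, 0.0, -1.0, -2.8, -0.0, -2.8, 0.0, 0.0, 0.0, -1.0, -2.9, -0.0, -2.8, 0.0, 0.0, 0.0, -1.0, -2.8, -0.0, -2.9, 0.0, 0.0, 0.0, -1.0, -2.9, -0.0, -2.8, 0.0, 0.0, 0.0]
end [ 0.4712 -0.0826  0.0769]
```

Call:
drive_tool(series=[-1, -2.8, 0, -2.8, 0, 0, 0, -1, -2.8, 0, -2.8, 0, 0, 0, -1, -2.8, 0, -2.8, 0, 0, 0, -1, -2.8, 0, -2.8, 0, 0, 0, -1, -2.8, 0, -2.8, 0, 0, 0, -1, -10, 0, -10, 0, 0, 0, -1, -14, 0, -14, 0, 0, 0, -1, -14, 0, -14, 0, 0, 0, -1, -14, 0, -14, 0, 0, 0, -1, -14, 0, -14, 0, 0, 0, -1, 0, 0, 0, 0, 0, 0, -1, 0, 0, 0, 0, 0, 0])

```text
t: 6.42
eef_pos: [0.4699, -0.0835, 0.1687]
tool_rot: [0.3, 0.569, 0.727, -0.238]
contact_force: [0.4, 1.4, -2.6]
gripper_width: 0.645
```

Run:
```python
from plan import *
o=bot.get_obs(); print(o["t"],o["eef_pos"].round(4),o["q"].round(3))
for n in("scene","side"): 
    c=Cam(n); u,v=c.proj(o["eef_pos"])[0].astype(int); cv2.imwrite(f"pics/{n}1.png",c.im); print(u,v)
a=[cv2.imread("pics/scene1.png")[100:400,120:520],cv2.imread("pics/side1.png")[80:380,120:520]]
cv2.imwrite("pics/lift.png",np.hstack(a))
# slot pre-insertion: grasp .03 above centre => z=.12+.065
g=[*SLOT,.185]
rows([(*at(SX,D(45),g),-1,12)])
```

```text
6.425 [ 0.4699 -0.0835  0.1687] [-0.955  0.441  0.634  2.277  0.792  0.78  -0.764]
287 201
300 229
12 rows: [-1.0, 12.8, 10.5, -14.9, -0.0, 0.129, 0.039, -1.0, 15.0, 10.0, -13.1, -0.0, 0.129, 0.039, -1.0, 16.9, 9.4, -11.0, -0.001, 0.129, 0.039, -1.0, 18.5, 8.7, -8.7, -0.001, 0.129, 0.039, -1.0, 19.8, 8.0, -6.2, -0.0, 0.129, 0.039, -1.0, 20.8, 7.2, -3.6, -0.001, 0.129, 0.039, -1.0, 21.3, 6.3, -0.9, -0.001, 0.129, 0.039, -1.0, 21.5, 5.5, 1.9, -0.0, 0.129, 0.04, -1.0, 21.2, 4.6, 4.7, -0.001, 0.129, 0.039, -1.0, 20.6, 3.8, 7.4, -0.0, 0.129, 0.04, -1.0, 19.7, 3.0, 10.0, -0.001, 0.129, 0.039, -1.0, 18.3, 2.3, 12.4, -0.0, 0.129, 0.04]
end [0.5367 0.1744 0.185 ]
```

View pics/lift.png

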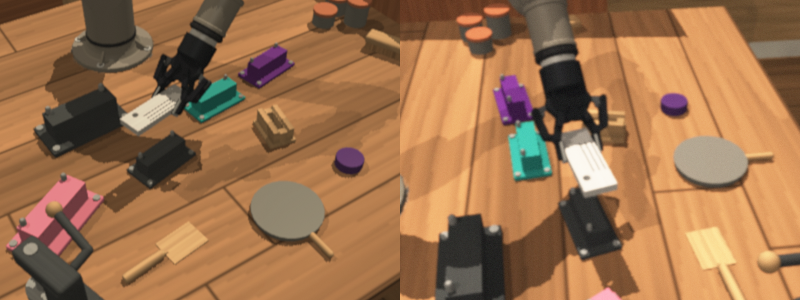

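The plate is held cleanly and level above the now-bare bed.

Call:
drive_tool(series=[-1, 12.8, 10.5, -16, 0, 0.129, 0.039, -1, 15, 10, -14, 0, 0.129, 0.039, -1, 17, 9.4, -12, -0.001, 0.129, 0.039, -1, 18.5, 8.7, -9, -0.001, 0.129, 0.039, -1, 19.8, 8, -6.2, 0, 0.129, 0.039, -1, 20.8, 7.2, -3.6, -0.001, 0.129, 0.039, -1, 21.3, 6.3, -1, -0.001, 0.129, 0.039, -1, 21.5, 5.5, 2, 0, 0.129, 0.04, -1, 21.2, 4.6, 4.7, -0.001, 0.129, 0.039, -1, 20.6, 3.8, 7.4, 0, 0.129, 0.04, -1, 19.7, 3, 10, -0.001, 0.129, 0.039, -1, 18.3, 2.3, 12.4, 0, 0.129, 0.04])

```text
t: 8.02
eef_pos: [0.5363, 0.1763, 0.1872]
tool_rot: [-0.246, 0.71, 0.59, 0.295]
contact_force: [-0.3, 0.2, -3.8]
gripper_width: 0.644
```

Call:
drive_tool(series=[-1, 0, 0, 0, 0, 0, 0, -1, 0, 0, 0, 0, 0, 0, -1, 0, 0, 0, 0, 0, 0])

```text
t: 8.4
eef_pos: [0.5367, 0.1764, 0.1887]
tool_rot: [-0.244, 0.71, 0.592, 0.294]
contact_force: [0.3, -0.7, -3.0]
gripper_width: 0.645
```

Run:
```python
from plan import *
o=bot.get_obs(); print(o["t"],o["eef_pos"].round(4),o["q"].round(3))
P,T=at(SX,D(45),[*SLOT,.185]); print(((o["eef_pos"]-P)*1000).round(1),(T.inv()*q2R(o["tool_rot"])).as_rotvec().round(4))
a=[]
for n in("scene","side"): 
    c=Cam(n); u,v=c.proj([*SLOT,.1])[0].astype(int); cv2.imwrite(f"pics/{n}2.png",c.im); print(n,u,v); a.append(cv2.resize(c.im[v-80:v+70,u-70:u+60],(390,450),interpolation=cv2.INTER_CUBIC))
cv2.imwrite("pics/pre.png",np.hstack(a))
```

```text
8.4 [0.5367 0.1764 0.1887] [-5.600e-02  4.060e-01  2.000e-03  2.099e+00 -1.175e+00  8.400e-01
  6.850e-01]
[-0.   2.   3.7] [-0.0005 -0.0011 -0.0022]
scene 397 201
side 323 177
```

View pics/pre.png

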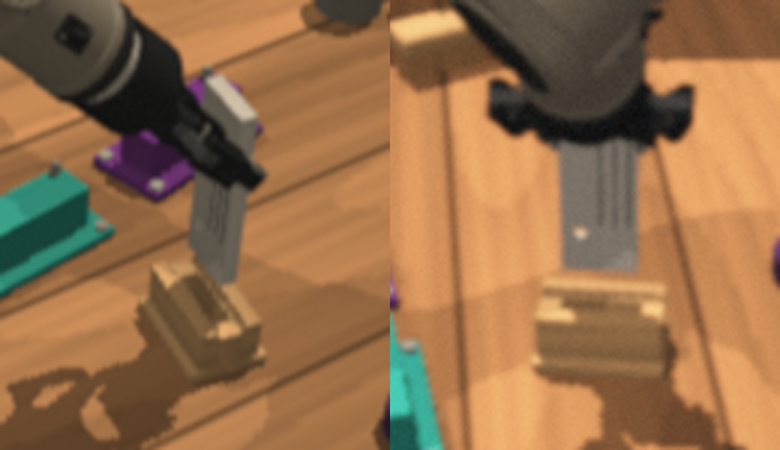

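Pre-insertion view: the plate hangs upright, just above the slot in both views.

```bash
cat >> plan.py <<'E'
# plate pose in tool frame from the first grasp reading
T1=R.from_quat([.569,.728,-.237,.301]); p1=np.array([.4712,-.0826,.0569])
Rp=R.from_euler("z",BX); REL=(T1.inv()*Rp); RC=T1.inv().apply(np.array([*BED,.057])-p1)
def plate():
    o=bot.get_obs(); T=q2R(o["tool_rot"]); return o["eef_pos"]+T.apply(RC),T*REL
E
python3 - <<'E'
from plan import *
c,Rr=plate(); M=Rr.as_matrix(); print("ctr",c.round(4)); print(M.round(3)); 
print("bottom end",(c-.08*M[:,0]).round(4)); print("y heading",np.degrees(np.arctan2(M[1,1],M[0,1])),"lean deg",np.degrees(np.arccos(M[2,0])))
b=c-.08*M[:,0]
# rotate so plate x exactly up, y heading SX+90
Rt=R.from_matrix(np.c_[[0,0,1],[*-hd(SX-np.pi/2),0],np.cross([0,0,1],[*-hd(SX-np.pi/2),0])])
Tt=Rt*REL.inv()
for zc in(.135,.092):
    P=np.array([*SLOT,zc])-Tt.apply(RC); print("tgt",P)
    if zc==.135: p,r=rows([(P,Tt,-1,3)])
    else: rows([(P,Tt,-1,7)],p,r)
E
```

```text
ctr [0.5364 0.1767 0.1583]
[[ 0.001 -0.983 -0.183]
 [-0.001  0.183 -0.983]
 [ 1.     0.001 -0.   ]]
bottom end [0.5363 0.1767 0.0783]
y heading 169.42936458874112 lean deg 0.05629065582152635
tgt [0.53699712 0.17444664 0.16560979]
3 rows: [-1.0, -6.0, 0.2, 5.0, 0.0, -0.0, -0.001, -1.0, -6.0, 0.2, 5.0, 0.0, -0.0, -0.0, -1.0, -6.0, 0.3, 5.0, 0.0, -0.0, -0.001]
end [0.537  0.1745 0.1656]
tgt [0.53699712 0.17444664 0.12260979]
7 rows: [-1.0, -4.3, -0.0, 4.3, 0.0, -0.0, 0.0, -1.0, -4.4, -0.0, 4.3, 0.0, -0.0, 0.0, -1.0, -4.3, -0.0, 4.4, 0.0, -0.0, 0.0, -1.0, -4.4, -0.0, 4.3, 0.0, -0.0, 0.0, -1.0, -4.3, -0.1, 4.4, 0.0, -0.0, 0.0, -1.0, -4.4, -0.0, 4.3, 0.0, -0.0, 0.0, -1.0, -4.3, -0.1, 4.4, 0.0, -0.0, 0.0]
end [0.537  0.1745 0.1226]
```

Call:
drive_tool(series=[-1, -6, 0.2, 5, 0, 0, -0.001, -1, -6, 0.2, 5, 0, 0, 0, -1, -6, 0.3, 5, 0, 0, -0.001, -1, 0, 0, 0, 0, 0, 0, -1, -4.3, 0, 4.3, 0, 0, 0, -1, -4.3, 0, 4.3, 0, 0, 0, -1, -4.3, 0, 4.3, 0, 0, 0, -1, 0, 0, 0, 0, 0, 0])

```text
t: 9.5
eef_pos: [0.5367, 0.1743, 0.1463]
tool_rot: [-0.245, 0.71, 0.591, 0.294]
contact_force: [0.2, -0.8, -2.7]
gripper_width: 0.639
```

Run:
```python
from plan import *
c,Rr=plate(); M=Rr.as_matrix(); print("ctr",c.round(4),"bottom",(c-.08*M[:,0]).round(4)); print(bot.get_obs()["contact_force"],bot.get_obs()["torque"])
```

```text
ctr [0.5364 0.1743 0.1157] bottom [0.5362 0.1744 0.0357]
[ 0.18425863 -0.76181518 -2.69692977] [-1.18582579  0.20946444  0.02463596]
```

Call:
drive_tool(series=[-1, -3.1, 0, 3.1, 0, 0, 0, -1, -3.1, 0, 3.1, 0, 0, 0, -1, -3.1, 0, 3.1, 0, 0, 0, -1, -3.1, 0, 3.1, 0, 0, 0, -1, -3.1, 0, 3.1, 0, 0, 0, -1, -1, 0, 1, 0, 0, 0, -1, 0, 0, 0, 0, 0, 0, -1, 0, 0, 0, 0, 0, 0])

```text
t: 10.5
eef_pos: [0.5372, 0.1744, 0.1237]
tool_rot: [-0.244, 0.709, 0.592, 0.295]
contact_force: [0.3, 0.0, -4.0]
gripper_width: 0.644
```

Run:
```python
from plan import *
c,Rr=plate(); M=Rr.as_matrix(); print("ctr",c.round(4),"bottom",(c-.08*M[:,0]).round(4)); print(bot.get_obs()["contact_force"],bot.get_obs()["torque"])
```

```text
ctr [0.5369 0.1744 0.0931] bottom [0.5369 0.1745 0.0131]
[ 0.30731933  0.03196272 -3.98519157] [-1.19426165  0.20395936  0.04493605]
```

Call:
drive_tool(series=[-1, -1.2, 0, 1.2, 0, 0, 0, -1, -0.7, 0, 0.7, 0, 0, 0, -1, 0, 0, 0, 0, 0, 0, 1, 0, 0, 0, 0, 0, 0, 1, 0, 0, 0, 0, 0, 0, 1, 0, 0, 0, 0, 0, 0, 1, 0, 0, 0, 0, 0, 0, 1, 0, 0, -10, 0, 0, 0, 1, 0, 0, -30, 0, 0, 0, 1, 0, 0, -40, 0, 0, 0, 1, 0, 0, -40, 0, 0, 0, 1, 0, 0, 0, 0, 0, 0])

```text
t: 12.0
eef_pos: [0.5229, 0.0878, 0.2079]
tool_rot: [-0.242, 0.71, 0.591, 0.296]
contact_force: [0.1, -0.2, 0.5]
gripper_width: 0.996
```

Run:
```python
from plan import *
o=bot.get_obs(); print(o["eef_pos"],o["q"].round(3))
g=np.array([*SLOT,.125])
# over the top: via upright tool above, then lean -45 at 120 mm back
p,r=rows([([*(SLOT),.125+.17],tool(SX,0),1,6),(*at(SX,D(-45),g,.12),1,6)])
a=[]
for n in("scene","side"): 
    c=Cam(n); u,v=c.proj([*SLOT,.1])[0].astype(int); a.append(cv2.resize(c.im[v-80:v+70,u-70:u+60],(390,450),interpolation=cv2.INTER_CUBIC))
cv2.imwrite("pics/stand.png",np.hstack(a))
```

```text
[0.52293504 0.08779999 0.20785736] [ 0.07   0.372  0.068  2.095 -1.067  0.971  0.721]
12 rows: [1.0, 20.6, -0.3, 0.1, 0.001, -0.131, -0.0, 1.0, 20.4, -0.3, -2.6, 0.001, -0.131, -0.0, 1.0, 19.9, -0.3, -5.3, 0.001, -0.131, -0.0, 1.0, 19.1, -0.4, -7.9, 0.001, -0.131, -0.0, 1.0, 17.8, -0.3, -10.3, 0.002, -0.131, -0.0, 1.0, 16.4, -0.4, -12.5, 0.001, -0.13, -0.001, 1.0, 14.1, 0.0, 14.2, 0.0, -0.131, 0.0, 1.0, 15.9, 0.0, 12.2, 0.0, -0.131, 0.0, 1.0, 17.3, 0.0, 10.0, 0.0, -0.131, 0.0, 1.0, 18.5, 0.0, 7.7, 0.0, -0.131, 0.0, 1.0, 19.4, 0.0, 5.2, 0.0, -0.131, 0.0, 1.0, 19.9, 0.0, 2.7, 0.001, -0.13, 0.0]
end [0.5522 0.2578 0.2098]
```

View pics/stand.png

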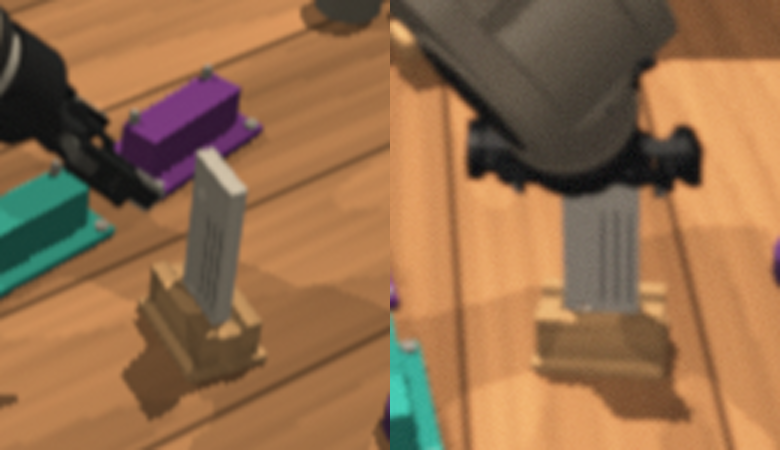

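The plate stands seated in the slot, nearly upright, with its lined face towards -y. I'll swing over the top for the regrip.

Call:
drive_tool(series=[1, 20.6, -0.3, -4, 0.001, -0.131, 0, 1, 20.4, -0.3, -6, 0.001, -0.131, 0, 1, 19.9, -0.3, -6, 0.001, -0.131, 0, 1, 19, -0.4, -8, 0.001, -0.131, 0, 1, 17.8, -0.3, -10, 0.002, -0.131, 0, 1, 16.4, -0.4, -8, 0.001, -0.13, -0.001, 1, 14, 0, 14, 0, -0.131, 0, 1, 16, 0, 12, 0, -0.131, 0, 1, 17.3, 0, 10, 0, -0.131, 0, 1, 18.5, 0, 7.7, 0, -0.131, 0, 1, 19.4, 0, 5, 0, -0.131, 0, 1, 20, 0, 2.7, 0.001, -0.13, 0])

```text
t: 13.6
eef_pos: [0.5481, 0.2585, 0.208]
tool_rot: [0.244, 0.707, 0.594, -0.297]
contact_force: [0.0, 0.3, 0.2]
gripper_width: 1.0
```

Call:
drive_tool(series=[1, 0, 0, 0, 0, 0, 0, 1, 0, 0, 0, 0, 0, 0, 1, 0, 0, 0, 0, 0, 0])

```text
t: 13.98
eef_pos: [0.5497, 0.2554, 0.2113]
tool_rot: [0.243, 0.71, 0.593, -0.294]
contact_force: [0.2, -0.2, -0.4]
gripper_width: 1.003
```

Run:
```python
from plan import *
o=bot.get_obs(); print(o["t"],o["eef_pos"],o["q"].round(3))
g=np.array([*SLOT,.125]); P,T=at(SX,D(-45),g,.12); print(P,(T.inv()*q2R(o["tool_rot"])).as_rotvec().round(4))
rows([(*at(SX,D(-45),g),1,6)])
c=Cam("wrist"); cv2.imwrite("pics/w3.png",c.im)
```

```text
13.975 [0.54970933 0.25537417 0.21129496] [-0.901  0.734  0.238  1.459  0.322  1.587 -0.951]
[0.5521632  0.25783195 0.20985281] [ 0.0005  0.0033 -0.0042]
6 rows: [1.0, 0.4, 0.3, 19.8, -0.0, -0.001, 0.001, 1.0, 0.5, 0.3, 19.8, -0.0, -0.0, 0.001, 1.0, 0.5, 0.4, 19.9, -0.0, -0.001, 0.001, 1.0, 0.5, 0.3, 19.8, -0.0, -0.0, 0.0, 1.0, 0.5, 0.4, 19.8, -0.0, -0.001, 0.001, 1.0, 0.4, 0.3, 19.9, -0.0, -0.0, 0.0]
end [0.5367 0.1744 0.125 ]
```

View pics/w3.png

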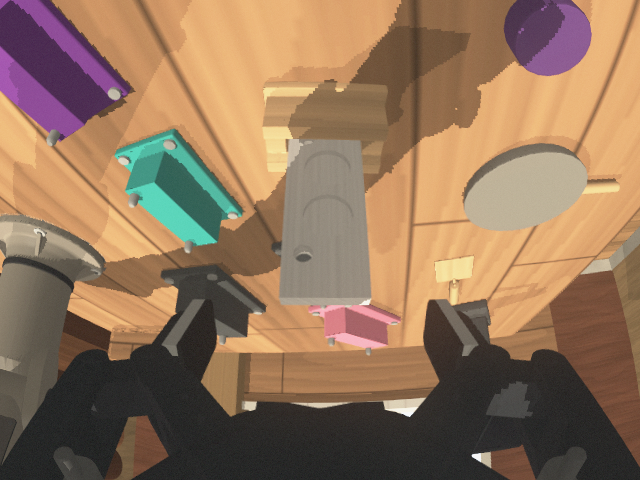

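The wrist view shows the pocket face towards the tool. Its upper edge runs from about (281,299) to (371,298), and its lower visible edge at the stand top is near y≈140.

Run:
```python
from plan import *
c=Cam("wrist"); h=np.array([*hd(SX),0]); y=np.array([*-hd(SX-np.pi/2),0])
# refine corners: plate edge columns just above its upper end
im=c.im; g=cv2.GaussianBlur(cv2.cvtColor(im,6),(3,3),0).astype(int)
print("col325",g[285:312,325].tolist()); print("col300",g[285:312,300].tolist()); print("row280",g[280,272:292].tolist(),g[280,360:380].tolist()); print("row160",g[160,276:298].tolist(),g[160,356:374].tolist())
for lean in(-6,-4,-2,0,2,4,6):
    # predicted pocket-face upper edge & back edge when bottom centred, leaning towards +h
    x=np.array([0,0,np.cos(D(lean))])+h*np.sin(D(lean)); z=np.cross(x,y); b=np.array([*SLOT,.010])
    sh=b # bottom end centre
    print(lean,[c.proj(sh+.16*x+.028*s*y-.007*f*z)[0].round(1).tolist() for s in(1,-1) for f in(1,-1)], "hole",c.proj(sh+.13*x+.014*y-.007*z)[0].round(1))
```

```text
col325 [140, 140, 140, 141, 141, 141, 141, 140, 140, 141, 141, 142, 150, 161, 166, 166, 167, 168, 166, 159, 148, 146, 162, 185, 200, 201, 188]
col300 [136, 136, 136, 135, 136, 136, 136, 137, 137, 137, 137, 140, 149, 161, 166, 167, 166, 166, 166, 165, 165, 166, 166, 168, 168, 169, 169]
row280 [163, 163, 164, 164, 166, 167, 165, 157, 146, 140, 138, 137, 136, 136, 138, 139, 138, 137, 136, 136] [142, 142, 141, 141, 142, 143, 143, 142, 142, 148, 163, 176, 181, 181, 181, 181, 182, 183, 183, 184]
row160 [210, 209, 208, 208, 209, 209, 209, 209, 209, 209, 207, 202, 196, 193, 190, 185, 179, 170, 156, 144, 140, 139] [142, 142, 141, 140, 139, 137, 132, 127, 124, 123, 124, 125, 127, 128, 127, 127, 127, 127]
-6 [[278.7, 303.9], [280.9, 308.4], [365.5, 304.2], [363.1, 308.7]] hole [301.3 260.3]
-4 [[277.8, 301.4], [280.0, 306.9], [366.6, 301.7], [364.0, 307.2]] hole [301.  257.5]
-2 [[276.9, 298.5], [279.2, 305.0], [367.6, 298.8], [365.0, 305.3]] hole [300.7 254.4]
0 [[276.0, 295.1], [278.3, 302.7], [368.7, 295.4], [366.0, 303.0]] hole [300.4 251. ]
2 [[275.0, 291.3], [277.4, 300.0], [369.9, 291.6], [367.1, 300.3]] hole [300.1 247.3]
4 [[274.0, 287.0], [276.5, 296.9], [371.0, 287.3], [368.2, 297.2]] hole [299.8 243.2]
6 [[273.0, 282.2], [275.5, 293.3], [372.2, 282.6], [369.3, 293.6]] hole [299.5 238.7]
```

Call:
drive_tool(series=[1, 0.4, 0.5, 20, 0, 0, 0, 1, 0.5, 0.5, 20, 0, 0, 0.001, 1, 0.5, 0.5, 20, 0, -0.001, 0.001, 1, 0.5, 0.5, 20, 0, 0, 0, 1, 0.5, 0.5, 19.8, 0, -0.001, 0.001, 1, 0.4, 0.4, 19.8, 0, 0, 0, 1, 0, 0, 0, 0, 0, 0, -1, 0, 0, 0, 0, 0, 0, -1, 0, 0, 0, 0, 0, 0, -1, 0, 0, 0, 0, 0, 0, -1, 0, 0, 0, 0, 0, 0, -1, 0, 0, 0, 0, 0, 0], force=80)

```text
t: 15.58
eef_pos: [0.5377, 0.1757, 0.1243]
tool_rot: [0.245, 0.709, 0.592, -0.294]
contact_force: [1.5, 2.5, 5.5]
gripper_width: 0.638
```

Run:
```python
from plan import *
o=bot.get_obs(); print(o["eef_pos"].round(4),o["tool_rot"].round(4).tolist(),o["q"].round(3),o["contact_force"],o["torque"])
c=Cam("wrist"); cv2.imwrite("pics/w4.png",c.im); h=np.array([*hd(SX),0]); y=np.array([*-hd(SX-np.pi/2),0])
im=c.im
for lean in(-6,-4,-2,0,2,4,6):
    x=np.array([0,0,np.cos(D(lean))])+h*np.sin(D(lean)); z=np.cross(x,y); b=np.array([*SLOT,.010])
    print(lean,[c.proj(b+.16*x+.028*s*y-.007*f*z)[0].round(1).tolist() for s in(1,-1) for f in(1,-1)],"hole",c.proj(b+.13*x+.014*y-.007*z)[0].round(1))
```

```text
[0.5377 0.1757 0.1243] [0.2446, 0.7093, 0.5921, -0.294] [-0.846  0.763  0.242  1.653  0.358  1.355 -0.987] [1.48519925 2.45962268 5.53873755] [0.23453412 0.00441187 0.0575099 ]
-6 [[242.8, 448.0], [249.4, 442.9], [390.5, 448.6], [384.3, 443.4]] hole [280.2 374. ]
-4 [[239.9, 449.4], [246.9, 445.2], [393.3, 450.0], [386.6, 445.7]] hole [279.  372.7]
-2 [[236.7, 450.4], [244.2, 447.1], [396.4, 451.0], [389.2, 447.7]] hole [277.7 370.9]
0 [[233.3, 450.9], [241.4, 448.7], [399.7, 451.6], [391.9, 449.4]] hole [276.4 368.6]
2 [[229.5, 450.8], [238.3, 449.9], [403.2, 451.6], [394.8, 450.6]] hole [275.  365.6]
4 [[225.5, 450.2], [235.0, 450.7], [407.0, 451.0], [398.0, 451.4]] hole [273.5 362. ]
6 [[221.2, 448.8], [231.5, 450.9], [411.2, 449.7], [401.4, 451.7]] hole [271.9 357.6]
```

View pics/w4.png

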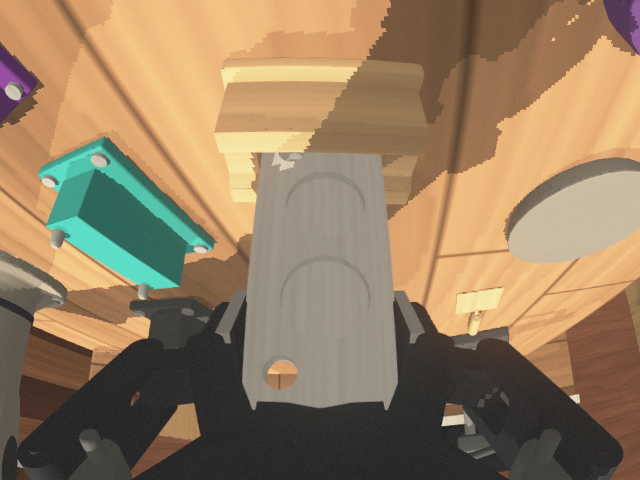

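The plate is gripped centrally, pocket face towards the palm, with a hole visible at (281,374). The fit suggests about a 2° lean. Lifting.

Call:
drive_tool(series=[-1, -3, 0, -3, 0, 0, 0, -1, -4, 0, -4, 0, 0, 0, -1, -6, 0, -6, 0, 0, 0, -1, -8, 0, -8, 0, 0, 0, -1, -10, 0, -10, 0, 0, 0, -1, -10, 0, -10, 0, 0, 0, -1, -10, 0, -10, 0, 0, 0, -1, -8, 0, -8, 0, 0, 0, -1, 0, 0, 0, 0, 0, 0, -1, 0, 0, 0, 0, 0, 0])

```text
t: 16.88
eef_pos: [0.5369, 0.1749, 0.2063]
tool_rot: [0.244, 0.709, 0.592, -0.295]
contact_force: [0.3, -0.5, -3.5]
gripper_width: 0.639
```

```bash
cat >> plan.py <<'E'
# second grasp
h2=np.array([*hd(SX),0]); y2=np.array([*-hd(SX-np.pi/2),0])
LEAN=D(-2); x2=np.array([0,0,np.cos(LEAN)])+h2*np.sin(LEAN)
T2=R.from_quat([.7093,.5921,-.2940,.2446]); p2=np.array([.5377,.1757,.1243])
tb=T2.as_matrix()[:,1]
def plan2():
    x=x2/np.linalg.norm(x2); z=np.cross(x,y2)
    c=np.array([*SLOT,.010])+.08*x; c=c+tb*((p2-c)@tb)   # centred between jaws
    Rp=R.from_matrix(np.c_[x,y2,z]); return T2.inv()*Rp, T2.inv().apply(c-p2)
REL2,RC2=plan2()
def plate2():
    o=bot.get_obs(); T=q2R(o["tool_rot"]); return o["eef_pos"]+T.apply(RC2),T*REL2
# final plate: x -> -bed x, y same, z down
hb=np.array([*hd(BX),0]); yb=np.array([-hb[1],hb[0],0])
RF=R.from_matrix(np.c_[-hb,yb,[0,0,-1]])
def goal2(z,dx=0,dy=0,pitch=0):
    T=R.from_rotvec(pitch*yb)*RF*REL2.inv(); c=np.array([*BED,z])+dx*hb+dy*yb; return c-T.apply(RC2),T
E
python3 - <<'E'
from plan import *
o=bot.get_obs(); print(o["t"],o["eef_pos"].round(4),o["contact_force"])
print(plate2()[0],plate2()[1].as_matrix().round(3))
p,r=rows([(*goal2(.125),-1,12)])
c=Cam("wrist"); cv2.imwrite("pics/w5.png",c.im)
E
```

```text
16.875 [0.5369 0.1749 0.2063] [ 0.30794607 -0.50425234 -3.5330134 ]
[0.53601679 0.17068126 0.1719623 ] [[-0.004 -0.983 -0.183]
 [-0.033  0.183 -0.983]
 [ 0.999  0.002 -0.034]]
12 rows: [-1.0, -14.6, 0.7, 23.6, -0.001, 0.126, -0.039, -1.0, -17.5, 0.0, 21.6, -0.001, 0.126, -0.039, -1.0, -20.0, -0.7, 19.2, -0.001, 0.126, -0.039, -1.0, -22.3, -1.6, 16.5, -0.001, 0.126, -0.039, -1.0, -24.1, -2.5, 13.6, -0.001, 0.126, -0.039, -1.0, -25.5, -3.5, 10.5, -0.001, 0.126, -0.039, -1.0, -26.4, -4.5, 7.2, -0.002, 0.126, -0.039, -1.0, -26.9, -5.5, 3.8, -0.002, 0.126, -0.039, -1.0, -27.0, -6.6, 0.4, -0.001, 0.126, -0.039, -1.0, -26.5, -7.6, -3.0, -0.002, 0.126, -0.039, -1.0, -25.6, -8.7, -6.3, -0.001, 0.126, -0.038, -1.0, -24.3, -9.6, -9.4, -0.002, 0.126, -0.039]
end [ 0.4863 -0.1456  0.1304]
```

Call:
drive_tool(series=[-1, -14.6, 0.7, 23.6, -0.001, 0.126, -0.039, -1, -17.5, 0, 21.6, -0.001, 0.126, -0.039, -1, -20, -0.7, 19.2, -0.001, 0.126, -0.039, -1, -22.3, -1.6, 16.5, -0.001, 0.126, -0.039, -1, -24, -2.5, 13.6, -0.001, 0.126, -0.039, -1, -25.5, -3.5, 10.5, -0.001, 0.126, -0.039, -1, -26.4, -4.5, 7.2, -0.002, 0.126, -0.039, -1, -27, -5.5, 3.8, -0.002, 0.126, -0.039, -1, -27, -6.6, 0.4, -0.001, 0.126, -0.039, -1, -26.5, -7.6, -3, -0.002, 0.126, -0.039, -1, -25.6, -8.7, -6.3, -0.001, 0.126, -0.038, -1, -24.3, -9.6, -9.4, -0.002, 0.126, -0.039])

```text
t: 18.42
eef_pos: [0.486, -0.1473, 0.1302]
tool_rot: [-0.288, 0.573, 0.732, 0.229]
contact_force: [0.7, 0.7, -3.4]
gripper_width: 0.646
```

Call:
drive_tool(series=[-1, 0, 0, 0, 0, 0, 0, -1, 0, 0, 0, 0, 0, 0, -1, 0, 0, 0, 0, 0, 0])

```text
t: 18.8
eef_pos: [0.4868, -0.1442, 0.1311]
tool_rot: [-0.287, 0.573, 0.733, 0.227]
contact_force: [-0.0, 0.7, -2.8]
gripper_width: 0.642
```

Run:
```python
from plan import *
o=bot.get_obs(); print(o["t"],o["eef_pos"].round(4),o["q"].round(3))
C,Rr=plate2(); print("pred plate",C.round(4)); print(Rr.as_matrix().round(3))
h=C[2]+.007
ims=[]
for n in("scene","side"):
    c=Cam(n); M=Rr.as_matrix(); cv2.imwrite(f"pics/{n}5.png",c.im)
    for s,nm in((.05,"E hole"),(-.05,"F hole"),):
        print(n,nm,c.proj(C+M@[s,.014,-.007])[0].round(1))
    print(n,"pockets",[c.proj(C+M@[s,0,-.007])[0].round(1).tolist() for s in(.021,-.021)],"corners",[c.proj(C+M@[sx,sy,-.007])[0].round(1).tolist() for sx,sy in((-.08,-.028),(-.08,.028),(.08,.028),(.08,-.028))])
    u,v=c.proj(C)[0].astype(int); u-=0; ims.append(cv2.resize(c.im[v-60:v+60,u-50:u+50],(400,480),interpolation=cv2.INTER_CUBIC)); print("crop origin",u-50,v-60,"x4")
cv2.imwrite("pics/over.png",np.hstack(ims))
```

```text
18.8 [ 0.4868 -0.1442  0.1311] [ 0.511  0.658 -0.048  1.782 -0.542  1.285  1.025]
pred plate [ 0.4786 -0.111   0.1257]
[[ 0.24  -0.971  0.001]
 [-0.971 -0.24  -0.   ]
 [ 0.    -0.001 -1.   ]]
scene E hole [257.9 229.4]
scene F hole [291.  207.3]
scene pockets [[272.2, 225.8], [286.1, 216.4]] corners [[313.7, 209.4], [296.0, 198.3], [243.1, 233.3], [260.8, 246.0]]
crop origin 229 163 x4
side E hole [308.9 274.9]
side F hole [291.4 238.9]
side pockets [[311.2, 262.0], [303.6, 247.0]] corners [[308.0, 224.2], [279.4, 230.8], [306.6, 288.9], [338.4, 280.6]]
crop origin 257 197 x4
```

View pics/over.png

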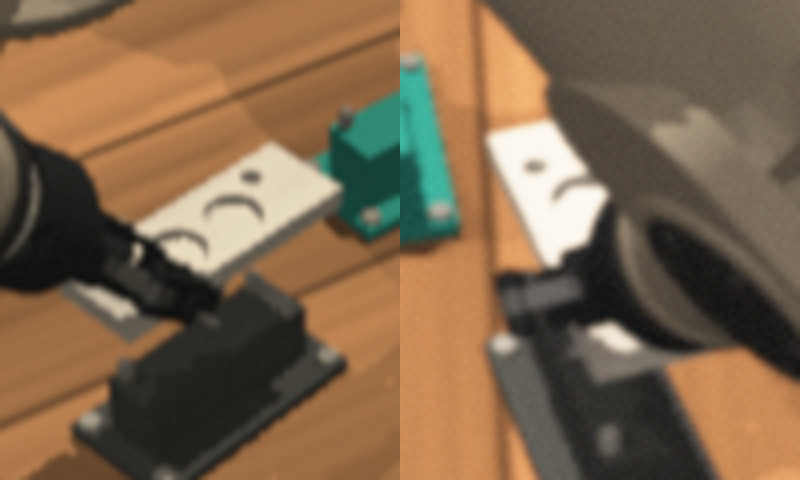

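The scene and side views show the plate level over the bed, pockets up. The free-end hole, near scene (291,207) and side (290,238), agrees with my prediction to about a pixel.

```bash
cat > hole.py <<'E'
from plan import *
def cen(im,uv,r=4):
    u,v=np.round(uv).astype(int); g=cv2.cvtColor(im,6)[v-r:v+r+1,u-r:u+r+1].astype(float)
    w=np.clip(np.percentile(g,75)-10-g,0,None); yy,xx=np.mgrid[-r:r+1,-r:r+1]; return (u+(w*xx).sum()/w.sum(),v+(w*yy).sum()/w.sum())
E
python3 - <<'E'
from hole import *
C,Rr=plate2(); M=Rr.as_matrix(); F=C+M@[-.05,.014,-.007]
tgt=np.array([*BED,.064])+.05*hb+.014*yb
for n in("scene","side"):
    c=Cam(n); a=cen(cv2.imread(f"pics/{n}0.png"),c.proj(tgt)[0]); b=cen(cv2.imread(f"pics/{n}5.png"),c.proj(F)[0])
    A=c.plane(a,.064)[0]; B=c.plane(b,F[2])[0]; print(n,np.round(a,2),np.round(b,2),"init",(A*1000).round(1),"now",(B*1000).round(1),"diff",((B-A)[:2]*1000).round(1),"pred diff",((F-tgt)[:2]*1000).round(1))
p,r=rows([(*goal2(.075),-1,5)])
E
```

```text
scene [290.93 229.34] [290.73 206.73] init [450.9 -67.4  64. ] now [451.2 -65.3 132.8] diff [0.3 2. ] pred diff [0.4 1.3]
side [292.06 266.84] [290.21 238.22] init [451.3 -67.   64. ] now [451.  -63.9 132.8] diff [-0.3  3.2] pred diff [0.4 1.3]
5 rows: [-1.0, -7.0, -0.2, 7.3, 0.0, 0.0, 0.0, -1.0, -7.0, -0.2, 7.3, 0.0, 0.0, 0.001, -1.0, -7.1, -0.2, 7.3, 0.0, 0.0, 0.0, -1.0, -7.0, -0.2, 7.4, 0.0, 0.0, 0.001, -1.0, -7.1, -0.1, 7.3, 0.0, 0.001, 0.0]
end [ 0.4864 -0.1456  0.0805]
```

Run:
```python
from plan import *
p,r=rows([(*goal2(.073,dx=-.0012),-1,5)])
```

```text
5 rows: [-1.0, -7.5, -0.2, 7.5, 0.0, 0.0, 0.0, -1.0, -7.5, -0.2, 7.4, 0.0, 0.0, 0.001, -1.0, -7.5, -0.2, 7.5, 0.0, 0.0, 0.0, -1.0, -7.5, -0.2, 7.4, 0.0, 0.0, 0.001, -1.0, -7.4, -0.1, 7.5, 0.0, 0.001, 0.0]
end [ 0.4867 -0.1467  0.0785]
```

Call:
drive_tool(series=[-1, -7.5, -0.2, 7.5, 0, 0, 0, -1, -7.5, -0.2, 7.5, 0, 0, 0.001, -1, -7.5, -0.2, 7.5, 0, 0, 0, -1, -7.5, -0.2, 7.4, 0, 0, 0.001, -1, -7.4, -0.1, 7.5, 0, 0.001, 0, -1, 0, 0, 0, 0, 0, 0, -1, 0, 0, 0, 0, 0, 0, -1, 0, 0, 0, 0, 0, 0])

```text
t: 20.0
eef_pos: [0.4866, -0.1476, 0.0782]
tool_rot: [-0.288, 0.574, 0.732, 0.228]
contact_force: [0.3, -0.1, -3.3]
gripper_width: 0.641
```

```bash
cat > chk.py <<'E'
from hole import *
import sys
C,Rr=plate2(); M=Rr.as_matrix(); F=C+M@[-.05,.014,-.007]; print("ctr-bed mm",((C-[*BED,.057])*1000).round(1),bot.get_obs()["t"])
e=C-[*BED,.057]; print("along hb, yb",(e@hb*1000).round(2),(e@yb*1000).round(2),"yaw err",np.degrees((RF.inv()*Rr).as_rotvec()).round(2))
print("F",bot.get_obs()["contact_force"].round(1),bot.get_obs()["torque"].round(2))
tgt=np.array([*BED,.064])+.05*hb+.014*yb
for n in("scene","side"):
    c=Cam(n); cv2.imwrite(f"pics/{n}_{sys.argv[1]}.png",c.im); a=cen(cv2.imread(f"pics/{n}0.png"),c.proj(tgt)[0]); b=cen(c.im,c.proj(F)[0])
    A=c.plane(a,.064)[0]; B=c.plane(b,F[2])[0]; d=B-A; print(n,np.round(b,2),"diff xy",(d[:2]*1000).round(1),"hb,yb",(d@hb*1000).round(1),(d@yb*1000).round(1))
E
python3 chk.py a; python3 -c "
from plan import *
rows([(*goal2(.058,dx=-.0012),-1,6)])"
```

```text
ctr-bed mm [ 0.3 -2.  15.8] 20.0
along hb, yb -1.98 0.16 yaw err [ 0.01 -0.03  0.1 ]
F [ 0.3 -0.1 -3.3] [-1.23 -0.34  0.03]
scene [290.41 224.72] diff xy [ 0.8 -1.2] hb,yb -1.4 -0.4
side [292.06 260.49] diff xy [0.7 0.6] hb,yb 0.4 -0.8
6 rows: [-1.0, -1.6, 0.0, 1.9, 0.0, -0.0, -0.0, -1.0, -1.6, 0.0, 1.9, 0.0, -0.0, -0.0, -1.0, -1.6, 0.1, 1.9, 0.0, -0.0, -0.0, -1.0, -1.6, 0.0, 1.9, 0.0, -0.0, -0.0, -1.0, -1.5, 0.1, 1.9, 0.001, -0.0, -0.001, -1.0, -1.6, 0.0, 1.8, 0.0, -0.0, -0.0]
end [ 0.4866 -0.1468  0.0634]
```

Call:
drive_tool(series=[-1, 0.6, 0, 0.6, 0, 0, 0, -1, 0, 0, 0, 0, 0, 0, -1, -1.8, 0, 1.8, 0, 0, 0, -1, -1.8, 0, 1.8, 0, 0, 0, -1, -1.8, 0, 1.8, 0, 0, 0, -1, 0, 0, 0, 0, 0, 0, -1, 0, 0, 0, 0, 0, 0])

```text
t: 20.98
eef_pos: [0.4862, -0.1469, 0.0702]
tool_rot: [-0.288, 0.574, 0.732, 0.228]
contact_force: [-0.1, -0.3, -2.9]
gripper_width: 0.646
```

```bash
python3 chk.py b
```

```text
ctr-bed mm [-0.1 -1.3  7.7] 20.975
along hb, yb -1.22 0.37 yaw err [-0.03 -0.06  0.1 ]
F [-0.1 -0.3 -2.9] [-1.23 -0.35  0.01]
scene [290.46 227.97] diff xy [ 2.7 -2.6] hb,yb -3.2 -2.0
side [292.17 263.4 ] diff xy [0.6 1.2] hb,yb 1.0 -0.9
```

Call:
drive_tool(series=[-1, -1.4, 0, 1.4, 0, 0, 0, -1, -1.4, 0, 1.4, 0, 0, 0, -1, -1.4, 0, 1.4, 0, 0, 0, -1, 0, 0, 0, 0, 0, 0, -1, 0, 0, 0, 0, 0, 0])

```text
t: 21.7
eef_pos: [0.4866, -0.1468, 0.0642]
tool_rot: [-0.288, 0.574, 0.732, 0.228]
contact_force: [2.5, 2.3, -4.4]
gripper_width: 0.643
```

```bash
python3 chk.py c
```

```text
ctr-bed mm [ 0.3 -1.2  1.8] 21.7
along hb, yb -1.26 -0.03 yaw err [ 0.   -0.06  0.1 ]
F [ 2.5  2.3 -4.4] [-1.07 -0.82 -0.45]
scene [290.56 228.52] diff xy [-1.2 -0.2] hb,yb 0.1 1.2
side [292.04 265.88] diff xy [0.1 0.8] hb,yb 0.7 -0.3
```

Call:
drive_tool(series=[-1, -0.7, 0, 0.7, 0, 0, 0, -1, -0.7, 0, 0.7, 0, 0, 0, -1, 0, 0, 0, 0, 0, 0, -1, 0, 0, 0, 0, 0, 0])

```text
t: 22.3
eef_pos: [0.4866, -0.1468, 0.0624]
tool_rot: [-0.288, 0.574, 0.732, 0.228]
contact_force: [4.0, 2.5, -1.2]
gripper_width: 0.642
```

```bash
python3 chk.py d
```

```text
ctr-bed mm [ 0.3 -1.2  0. ] 22.3
along hb, yb -1.26 0.01 yaw err [-0.   -0.08  0.1 ]
F [ 4.   2.5 -1.2] [-0.45 -0.83 -0.61]
scene [290.58 229.58] diff xy [ 0.3 -1.2] hb,yb -1.2 -0.1
side [292.07 266.34] diff xy [0.1 1.3] hb,yb 1.2 -0.4
```

Call:
drive_tool(series=[-1, -0.6, 0, 0.6, 0, 0, 0, -1, 0, 0, 0, 0, 0, 0, 1, 0, 0, 0, 0, 0, 0, 1, 0, 0, 0, 0, 0, 0, 1, 0, 0, 0, 0, 0, 0, 1, 0, 0, 0, 0, 0, 0, 1, 0, 0, -10, 0, 0, 0, 1, 0, 0, -30, 0, 0, 0, 1, 0, 0, -40, 0, 0, 0, 1, -20, 0, -40, 0, 0, 0, 1, -40, 0, -40, 0, 0, 0, 1, 0, 0, 0, 0, 0, 0])

```text
t: 23.9
eef_pos: [0.5222, -0.3018, 0.1374]
tool_rot: [-0.286, 0.577, 0.731, 0.227]
contact_force: [-0.0, 0.5, -0.2]
gripper_width: 0.994
```

Call:
drive_tool(series=[1, -30, 0, -30, 0, -0.1, 0, 1, -30, 0, -30, 0, -0.15, 0, 1, -30, 0, -30, 0, -0.15, 0, 1, -30, 0, -20, 0, -0.15, 0, 1, 0, 0, 0, 0, 0, 0, 1, 0, 0, 0, 0, 0, 0])

```text
t: 24.65
eef_pos: [0.5599, -0.4499, 0.1639]
tool_rot: [-0.081, 0.614, 0.783, 0.064]
contact_force: [-0.3, 0.5, -0.4]
gripper_width: 1.0
```

Run:
```python
from hole import *
o=bot.get_obs(); print(o["t"],o["eef_pos"].round(3),o["contact_force"].round(1))
ims=[]
for n in("scene","side","wrist"):
    c=Cam(n); cv2.imwrite(f"pics/{n}_e.png",c.im)
    B=np.array([*BED,.064])
    if n!="wrist":
        for s in(1,-1):
            u=c.proj(B+s*.05*hb+.014*yb)[0]; a=cen(cv2.imread(f"pics/{n}0.png"),u); b=cen(c.im,u); print(n,s,np.round(a,2),np.round(b,2))
        hsv=cv2.cvtColor(c.im,cv2.COLOR_BGR2HSV); m=((hsv[...,1]<60)&(hsv[...,2]>150)).astype(np.uint8); u,v=c.proj(B)[0].astype(int)
        w=np.zeros_like(m); w[v-50:v+50,u-50:u+50]=1; ct=max(cv2.findContours(blob(m*w),0,1)[0],key=cv2.contourArea)[:,0].astype(float)
        print(cv2.minAreaRect((c.plane(ct,.064)[:,:2]*1000).astype(np.float32)))
        # bystanders vs start
        d=cv2.absdiff(c.im,cv2.imread(f"pics/{n}0.png")).max(2)
        for nm,X in(("puck/warmer/spatula area",None),): pass
    u,v=c.proj(B)[0].astype(int); print(n,u,v)
    if n!="wrist": ims.append(cv2.resize(c.im[v-50:v+50,u-50:u+50],(400,400),interpolation=cv2.INTER_CUBIC))
cv2.imwrite("pics/fin.png",np.hstack(ims))
```

```text
24.65 [ 0.56  -0.45   0.164] [-0.3  0.5 -0.4]
scene 1 [290.93 229.34] [290.49 229.56]
scene -1 [259.43 251.86] [258.85 251.73]
((479.84503173828125, -114.49846649169922), (54.961029052734375, 158.61172485351562), 13.395848274230957)
scene 280 243
side 1 [292.06 266.84] [292.07 267.01]
side -1 [308.9  303.29] [308.51 303.61]
((475.6881408691406, -115.3156967163086), (60.012779235839844, 165.80482482910156), 13.15953254699707)
side 308 282
wrist 320 -130
```

View pics/fin.png

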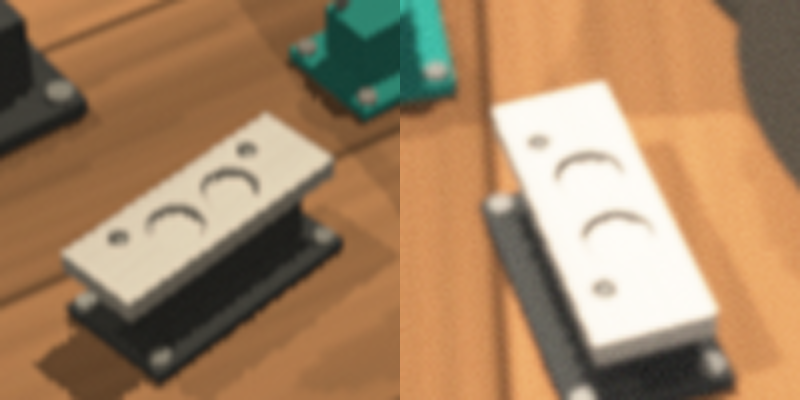

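The plate looks flat and seated with pockets up, and both hole centroids are within about 0.6 px of their starting positions. There is time to spare, so I'll tap lightly near each pin with shut fingertips to confirm it is home.

Run:
```python
from plan import *
T=tool(BX,0); 
A=np.array([*BED,0])-.05*hb-.008*yb; B=np.array([*BED,0])+.05*hb-.008*yb
p,r=rows([(A+[0,0,.125],T,-1,10)])
p,r=rows([(A+[0,0,.09],T,-1,4)],p,r)
print((T.inv().apply(B-A)*1000).round(1))
```

```text
10 rows: [-1.0, 28.4, 0.9, 9.8, 0.0, -0.021, -0.0, -1.0, 28.6, 0.9, 9.2, 0.0, -0.021, -0.0, -1.0, 28.8, 0.9, 8.6, 0.0, -0.02, -0.0, -1.0, 28.9, 0.9, 8.1, 0.0, -0.021, -0.0, -1.0, 29.1, 0.9, 7.5, 0.0, -0.02, -0.0, -1.0, 29.3, 0.9, 6.9, 0.0, -0.021, -0.0, -1.0, 29.4, 0.9, 6.2, 0.0, -0.02, -0.0, -1.0, 29.5, 0.9, 5.7, 0.0, -0.021, -0.0, -1.0, 29.6, 0.9, 5.0, 0.001, -0.02, -0.0, -1.0, 29.7, 0.9, 4.4, 0.0, -0.021, -0.0]
end [ 0.4978 -0.159   0.125 ]
4 rows: [-1.0, -0.0, -0.0, 8.8, 0.0, 0.0, -0.0, -1.0, -0.0, -0.0, 8.7, 0.0, 0.0, -0.0, -1.0, -0.0, -0.0, 8.8, 0.0, 0.0, -0.0, -1.0, -0.0, -0.0, 8.7, 0.0, 0.0, -0.0]
end [ 0.4979 -0.1591  0.09  ]
[100.   0.   0.]
```

Call:
drive_tool(series=[-1, 28.4, 0.9, 6, 0, -0.021, 0, -1, 28.6, 0.9, 6, 0, -0.021, 0, -1, 28.8, 0.9, 7, 0, -0.02, 0, -1, 28.9, 0.9, 7, 0, -0.021, 0, -1, 29, 0.9, 7.5, 0, -0.02, 0, -1, 29.3, 0.9, 7, 0, -0.021, 0, -1, 29.4, 0.9, 7, 0, -0.02, 0, -1, 29.5, 0.9, 7, 0, -0.021, 0, -1, 29.6, 0.9, 8, 0, -0.02, 0, -1, 29.7, 0.9, 8, 0, -0.021, 0, -1, 0, 0, 12, 0, 0, 0, -1, 0, 0, 12, 0, 0, 0])

```text
t: 26.3
eef_pos: [0.4989, -0.1621, 0.1013]
tool_rot: [0.002, 0.618, 0.786, -0.0]
contact_force: [-0.3, 0.6, -0.0]
gripper_width: 0.003
```

Call:
drive_tool(series=[-1, 0, 0, 3, 0, 0, 0, -1, 0, 0, 0, 0, 0, 0, -1, 0, 0, 0, 0, 0, 0])

```text
t: 26.68
eef_pos: [0.4992, -0.1623, 0.0993]
tool_rot: [0.003, 0.618, 0.786, -0.0]
contact_force: [0.5, 0.4, 0.3]
gripper_width: 0.003
```

Call:
drive_tool(series=[-1, 0, 0, 4, 0, 0, 0, -1, 0, 0, 4, 0, 0, 0, -1, 0, 0, 3, 0, 0, 0, -1, 0, 0, 0, 0, 0, 0, -1, 0, 0, 0, 0, 0, 0])

```text
t: 27.3
eef_pos: [0.4991, -0.1617, 0.0881]
tool_rot: [0.002, 0.618, 0.787, -0.0]
contact_force: [-0.1, -0.4, 0.4]
gripper_width: -0.001
```

Call:
drive_tool(series=[-1, 0, 0, 1, 0, 0, 0, -1, 0, 0, 1, 0, 0, 0, -1, 0, 0, 0, 0, 0, 0])

```text
t: 27.68
eef_pos: [0.4991, -0.1617, 0.0862]
tool_rot: [0.002, 0.618, 0.787, -0.0]
contact_force: [-0.9, -0.9, 1.9]
gripper_width: 0.001
```

Call:
drive_tool(series=[-1, 0, 0, 1, 0, 0, 0, -1, 0, 0, 0, 0, 0, 0, -1, 0, 0, -5, 0, 0, 0, -1, 0, 0, -7, 0, 0, 0, -1, 25, 0, 0, 0, 0, 0, -1, 25, 0, 0, 0, 0, 0, -1, 25, 0, 0, 0, 0, 0, -1, 25, 0, 0, 0, 0, 0, -1, 0, 0, 4, 0, 0, 0, -1, 0, 0, 4, 0, 0, 0, -1, 0, 0, 2, 0, 0, 0, -1, 0, 0, 0, 0, 0, 0])

```text
t: 29.18
eef_pos: [0.4753, -0.0654, 0.0864]
tool_rot: [0.002, 0.618, 0.786, -0.0]
contact_force: [0.5, -0.2, -0.1]
gripper_width: 0.001
```

Call:
drive_tool(series=[-1, 0, 0, 1, 0, 0, 0, -1, 0, 0, 1, 0, 0, 0, -1, 0, 0, 0, 0, 0, 0])

```text
t: 29.55
eef_pos: [0.4755, -0.0652, 0.086]
tool_rot: [0.003, 0.618, 0.786, -0.0]
contact_force: [-5.9, -0.3, 18.1]
gripper_width: 0.001
```

Both ends stop the fingertips at TCP z ≈ 0.086, which is the height expected for a plate fully home. Retracting.

Call:
drive_tool(series=[-1, 0, 0, -4, 0, 0, 0, -1, 0, 0, -15, 0, 0, 0, -1, 0, 0, -30, 0, 0, 0, -1, 0, 0, -40, 0, 0, 0, -1, 0, 0, -40, 0, 0, 0, -1, 0, 0, -40, 0, 0, 0, -1, 0, 0, -30, 0, 0, 0, -1, 0, 0, 0, 0, 0, 0, -1, 0, 0, 0, 0, 0, 0])

```text
t: 30.68
eef_pos: [0.4742, -0.0639, 0.2834]
tool_rot: [0.002, 0.618, 0.787, -0.0]
contact_force: [-0.9, -0.3, -0.2]
gripper_width: 0.003
```

Run:
```python
from hole import *
o=bot.get_obs(); print(o["t"],o["eef_pos"].round(3),o["contact_force"].round(1))
roi={"scene":{"puck":(450,245,40,32),"warmer":(365,278,92,80),"spatula":(240,318,92,66)},"side":{"puck":(378,170,34,28),"warmer":(390,212,106,60),"spatula":(403,303,66,92)}}
for n in("scene","side"):
    c=Cam(n); cv2.imwrite(f"pics/{n}_f.png",c.im); z=cv2.imread(f"pics/{n}0.png"); B=np.array([*BED,.064])
    for s in(1,-1):
        u=c.proj(B+s*.05*hb+.014*yb)[0]; print(n,s,np.round(cen(z,u),2),np.round(cen(c.im,u),2))
    for k,(x,y,w,h) in roi[n].items():
        print(n,k,"shift px",np.round(cv2.phaseCorrelate(*[np.float32(cv2.cvtColor(i,6)[y:y+h,x:x+w]) for i in(z,c.im)],cv2.createHanningWindow((w,h),cv2.CV_32F))[0],2))
bot.hand_in()
```

```text
30.675 [ 0.474 -0.064  0.283] [-0.9 -0.3 -0.2]
scene 1 [290.93 229.34] [290.49 229.57]
scene -1 [259.43 251.86] [258.86 251.84]
scene puck shift px [-0.09 -0.1 ]
scene warmer shift px [-0.03  0.02]
scene spatula shift px [0.03 0.12]
side 1 [292.06 266.84] [292.07 267.01]
side -1 [308.9  303.29] [308.52 303.62]
side puck shift px [ 0.22 -0.07]
side warmer shift px [ 0.   -0.04]
side spatula shift px [-0.08  0.05]
the job is handed in; nothing more can be done
```

The mould plate is back on the same two pins with the two puck pockets up, and I handed the job in at about 31 s of the 67 s allowed. I lifted it off the small dark bed, stood it on end in the birch stand, regripped it from the pocket side, turned it over and lowered it onto the pins.

**Last checks:**
- **Seating:** pressing lightly with shut fingertips near each pin met the plate at 86 mm tool height, which is the height expected when it is fully home. The first press was only about 2 N (a further 1 mm push there was not read) and the second 18 N.
- **Position:** both pin holes appear within 0.6 px of where they were at the start, roughly 1 mm at this camera scale. The last views show the plate flat with its pockets up.
- **Bystanders:** the puck, warming plate and spatula shifted by no more than 0.25 px in both views, which is measurement noise.
- **Gripper:** it was clear of everything and read no contact force at hand-in.

**Disagreements on the way:**
- **First wrist picture:** it was taken while the arm was still settling and was 13 to 15 mm off, so I measured again.
- **Hole position during lowering:** the scene and side views sometimes disagreed by a few millimetres. The plate still went down on the pins with only a few newtons of sideways force.
- **Retreat after release:** it went farther to the right than I intended, but met nothing.

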